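# Secure a tube rack on the bench shaker: click the stop home, lock the knob under the deck

### The job

Get the blue shaker ready for a run: slide the orange stop along its rod towards the pink tube rack until it clicks home past the sprung ball, then turn the wing knob on the underside of the clear deck's front lug fully to its locked stop, its yellow end swinging from the red mark to the green mark. The stop must stay clicked home; leave the rack and everything else on the bench where it stands, let go and back the gripper away.

Things in the scene. Friction and masses are not known exactly. Their poses are not given: they have to be found in the camera images.
- shaker: blue bench shaker, fixed. Origin on the bench under the deck; at yaw 0 its +x points away from the robot, +y left. Blue housing with two dummy dials: x -45 to 115 mm, y +-130 mm, 100 mm high. Four columns from housing to deck at x -20 and 100, y +-110 mm. Two props, 14 mm diameter, bench to deck at x -45, y +-145 mm. The deck's front lug reaches 85 mm out in front of the housing; the knob hangs under it
- deck_front (a point): middle of the front top edge of the deck's lug, 185 mm above the bench, at shaker x -130, y 0. All clear, rigid, 10 mm thick (underside 175 mm above the bench): the lug is 44 mm wide and runs 75 mm back to the deck proper, shaker x -55 to 120, y +-160 mm. Red (loose) and green (locked) marks lie on the lug. 30 mm high fence on the left edge, shaker x 0 to 90, y 151 mm
- rod_ball (a point): point on the guide rod's axis at the brass sprung ball, shaker x -35, y -15 mm, 207 mm above the bench. The 12 mm rod runs along shaker y from -150 to 150 mm, 22 mm above the deck, with a 22 x 10 x 34 mm block at each end. The ball stands 3.5 mm out of the rod's top
- stop (a joint): position in m of the orange stop along the rod: 0 at the right end (centre at shaker y -125 mm), growing towards shaker +y. Plain sliding takes about 1.5 N; the ball begins to resist near 0.094, the push rises to about 6 N, and the stop clicks home at 0.110; hard end at 0.112. It stays where it is left
- stop_grip (a point): grip point in the stop's upright fin, 243 mm above the bench, axes as the shaker's. Fin 12 mm thick along x, 28 mm long along y, top 12 mm above this point; 22 mm below it lies the top of the orange sleeve, 28 mm diameter, 34 mm long along y. An aluminium paddle, 8 mm thick along y, runs from the sleeve 125 mm back along +x, its top 25 mm below this point; it ends up just short of the rack
- clamp (a joint): angle in rad of the wing knob under the deck: 0 = loose stop (yellow end at the red mark), 1.0 = locked stop (yellow end at the green mark). It grows counter-clockwise seen from above: the yellow front end moves from left to right as seen from the robot. Turning takes about 0.1 N m; it stays where it is left
- clamp_grip (a point): centre of the knob's wing on its vertical axis, 109 mm above the bench, 66 mm below the lug's underside, 14 mm behind its front edge. Wing 46 mm long along the point's x (-x end yellow), 14 mm thick along y, 18 mm above to 16 mm below this point, on a 13 mm stem. The point turns with it: yaw = shaker yaw - 0.5 + joint clamp. Reach it from the robot's side under the edge, tilted 30 to 45 degrees
- rack: pink tube rack with tubes, loose on the deck, 85 x 125 x 45 mm (57 mm with caps), origin under its centre; leave alone
- jar: white jar, 76 mm diameter, 105 mm high, origin under its centre; leave alone
- vial: small green bottle, 32 mm diameter, 62 mm high, origin under its centre; leave alone
- tipbox: pipette tip box with blue lid, 87 x 87 x 82 mm, origin under its centre; leave alone
- weight: steel weight, 44 mm diameter, 45 mm high, origin under its centre; leave alone
- pipette: white and blue pipette lying on the bench along its x, 215 mm long, 26 mm wide, 24 mm high, origin near its middle; leave alone
- cap: yellow screw cap, 28 mm diameter, 12 mm high, origin under its centre; leave alone. (Not listed, fixed, up to 225 mm high: a white instrument on the left from world y 0.36 m outwards, an aluminium case on the right from y -0.42 m outwards, and low boxes at the back beyond x 0.92 m)

How it is judged:
By the outcome, as a careful person would: the job done as asked, in the order asked, and still so for the second after the job is handed in, with the robot touching nothing.
It also fails if it takes over 56 s, if anything falls off the work surface, if the arm or the gripper's body presses on something with over 40 N, if the wrist force passes 120 N, or if a joint passes its speed limit or range.

### The arm

A 6-joint arm with a two-finger parallel gripper is mounted at the origin on the work surface. World frame = base frame: x ahead of the robot, y to its left, z up, the work surface at z = 0. Lengths are in m, angles in rad, forces in N, time in s.
With the tool pointing down it reaches from about 0.25 to 0.775 m from the base axis. Payload 4 kg.
Tool frame: the origin (TCP) lies between the finger pads; the fingertips stand 11 mm ahead of it and the grasp point (between the pads) lies 8 mm behind it; z points along the fingers, y is the direction in which the jaws open and shut (so a half turn about z gives the same grasp; the last joint's range is limited). The gripper opens to 94 mm and grips with 3 to 60 N. Pads are 16 mm wide; open, the fingers measure 119 mm over their backs; the gripper's body (75 mm by 177 mm) begins 78 mm behind the grasp point.
Start: joints at [-1.266, 0.087, 1.371, -0, 1.684, -0.103], TCP at [0.218, -0.505, 0.217] pointing down, gripper open.
Joint ranges: [-3.1, 3.1], [-0.76, 2.03], [0.27, 2.55], [-1.08, 4.22], [0.17, 2.65], [-2.57, 2.57]. Speed limits (rad/s): [2.79, 2.79, 3.14, 3.14, 3.14, 3.14].

### API

Orientations are given as [roll, pitch, yaw] about the fixed x, y, z axes, in that order (R = Rz(yaw) Ry(pitch) Rx(roll)).
In Python, from bench import get_obs, cams, ticket gives the robot as it stands. The module is installed in compiled form; this text tells all that it offers.
- The arm moves only by the shell command python3 -m crank 'ROWS'. ROWS is JSON, a list of rows, each an object of numbers: "tx", "ty", "tz": the shift along the tool's x, y, z in cm; "twist": the turn about the tool's z in degrees; "grip": the opening, from 0 (shut) to 1 (fully open). In form: [{"tx": .., "ty": .., "tz": .., "twist": .., "grip": ..}, ...]. A call has 1 to 12 rows; each row shifts and turns the commanded pose from where the row before left it, along the tool's axes as they then stand; what a row does not reach is not made up. A row lasts 1/8 s, in which the tool goes at most 62.5 mm and 10.7 degrees, less where a joint would pass 70% of its speed; a pose out of reach is approached as far as the arm can. A call is refused whole if a number of a shift passes 6.25 or a number of a turn 10.7, either way. A call with a gripper value outside its range is refused whole. The fingers move at their own pace and stop on an object; the grip force is fixed at half the most. Time passes only in rows, so rows that do not move let the fingers close. It gives the time, the measured TCP pose, the force and the opening at its end, in the units of the state.
- get_obs(): the state, without advancing time (a new reading comes with each control period).
- cams.snapshot(name): name is "side" or "top"; returns a dict with "frame" (384x512x3 uint8, red, green, blue), "intrinsics" (3x3 intrinsics, pixels), "R" (3x3) and "t" (3): a world point X has camera coordinates R X + t. Camera axes: x right, y down, z forward; pixel columns grow to the right and rows downward; lengths in m; the calibration is good to about 2 mm. A picture is of the moment at which its call begins. There is no depth.
- ticket.close_job(): hands the job in, once; it reports no verdict.
Trained networks look in a picture, given as the dict that the camera call returned (one of the last four; its "shot" number tells which), for a name from the list of things; names that differ only in an ending like _2 or _b are one class to them, and where a whole thing is asked for, a point or a joint stands for the part that bears it (a point fixed in the world has none). Each returns a list of dicts, best first, with "conf" (0 to 1); they miss things now and then, are a little off and sometimes report something else, mostly with a low value. They report only what shows in the picture. A call takes as long as a camera call.
- cams.outline_of(picture, query): "region" (384x512 bool, what is visible of it) and "centre" ([column, row] in pixels, amid what is visible of it).
The state is a dict: "time": time; "joint_positions": joint angles; "qvel": joint speeds; "joint_torque": joint torques, N m; "tool_pos": TCP position; "ee_rot": TCP orientation; "wrist_force": force on the tool from outside, world axes, zero at the start; "wrist_torque": the same for the moment, N m; "width": finger opening in m.
Only numpy, scipy, OpenCV 4.12 (cv2) and the standard library are available. Lean on these libraries where they do the work, as an engineer would, in place of code of your own. Each camera call takes 0.05 s, during which the arm holds its last target.

## Working session

There is one attempt and no reset: what is moved stays moved. The work goes in short steps, Python scripts to look and compute and a shell command to move; the robot and the scene stay as the last step left them, time stands still between calls to the robot, and variables do not carry over. Pictures are saved under pics/ and viewed, and the job is handed in when it is done.

```bash
mkdir -p pics; cat > h.py <<'E'
import numpy as np, cv2
from bench import get_obs, cams, ticket
from scipy.spatial.transform import Rotation as Ro
def save(p,n,scale=1.5,crop=None):
    f=p["frame"][:,:,::-1].copy()
    if crop: f=f[crop[1]:crop[3],crop[0]:crop[2]]
    f=cv2.resize(f,None,fx=scale,fy=scale,interpolation=cv2.INTER_CUBIC); cv2.imwrite('pics/'+n,f)
def proj(p,X):
    X=np.atleast_2d(X); c=(np.array(p["R"])@X.T).T+np.array(p["t"]); u=(np.array(p["intrinsics"])@c.T).T
    return u[:,:2]/u[:,2:]
def ray(p,uv):
    K=np.array(p["intrinsics"]);R=np.array(p["R"]);t=np.array(p["t"])
    d=R.T@(np.linalg.inv(K)@np.array([uv[0],uv[1],1.])); return -R.T@t,d
def atz(p,uv,z):
    o,d=ray(p,uv); return o+d*(z-o[2])/d[2]
E
python3 - <<'E'
from h import *
o=get_obs()
for k in o: print(k,np.round(o[k],4))
for n in ("side","top"):
    p=cams.snapshot(n); save(p,n+'0.png'); C,_=ray(p,(0,0)); print(n,np.round(C,3),np.round(np.array(p["R"])[2],2),p["intrinsics"][0][0])
    for q in ("shaker","stop","stop_grip","clamp","clamp_grip","rack","deck_front","rod_ball"):
        r=cams.outline_of(p,q); print(q,[(round(x["conf"],2),np.round(x["centre"],1),int(x["region"].sum())) for x in r[:2]])
print(get_obs()["time"])
E
```

```text
time 0.0
joint_positions [-1.2661  0.0879  1.3722 -0.      1.6836 -0.1031]
qvel [ 0.0003 -0.0001  0.0008  0.0006  0.0001  0.0004]
joint_torque [ 4.00000e-04 -3.40178e+01 -3.02433e+01  7.19000e-02  3.30000e-02
 -2.00000e-04]
tool_pos [ 0.218  -0.5044  0.2153]
ee_rot [-3.1394e+00 -2.0000e-04  4.0780e-01]
wrist_force [ 0.9066 -0.1566 -0.2989]
wrist_torque [-0.0302 -0.0062 -0.0161]
width 0.094
side [0.129 0.691 1.066] [ 0.37 -0.58 -0.72] 448.66272348545976
shaker [(0.82, array([233.5, 193.5]), 6597)]
stop [(0.86, array([251.7, 144.5]), 436), (0.54, array([174.9, 254.7]), 987)]
stop_grip [(0.83, array([251.2, 146. ]), 374)]
clamp [(0.43, array([266.2, 207. ]), 191)]
clamp_grip [(0.74, array([267. , 209.3]), 158)]
rack [(0.89, array([207.2, 178. ]), 1521)]
deck_front [(0.9, array([232.7, 191.9]), 6742)]
rod_ball [(0.73, array([231.5, 192.8]), 6872)]
top [ 0.362 -0.062  1.281] [ 0.18  0.   -0.98] 388.38202609334377
shaker [(0.66, array([264.5, 160. ]), 6122)]
stop [(0.84, array([286.5, 156.9]), 241)]
stop_grip [(0.72, array([289.4, 159.2]), 278)]
clamp [(0.37, array([206.4, 231.9]), 166)]
clamp_grip []
rack [(0.81, array([226.5, 138. ]), 1489)]
deck_front [(0.74, array([265.3, 157.4]), 5982)]
rod_ball [(0.56, array([266.6, 156.6]), 5764)]
0.9
```

View pics/side0.png

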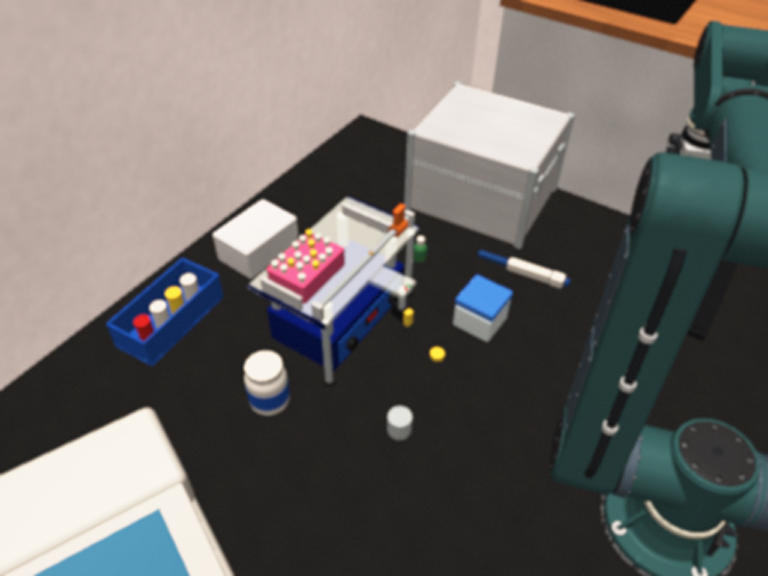

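View pics/top0.png

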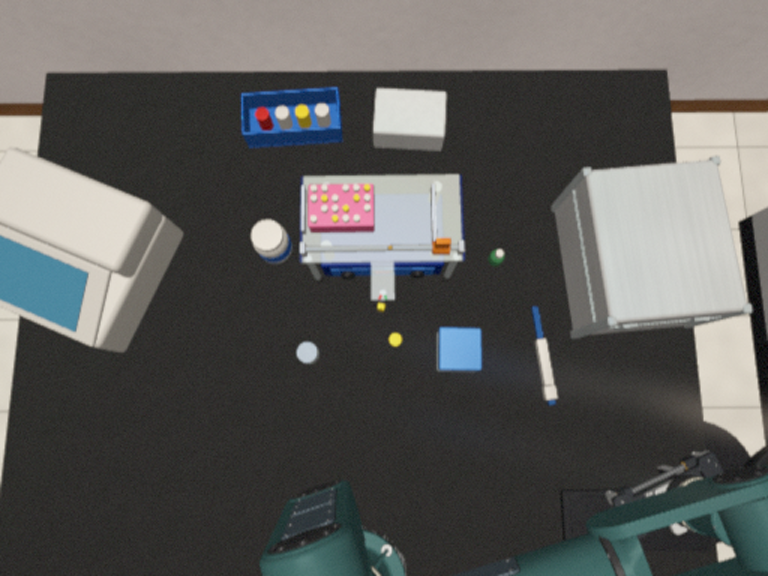

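```bash
python3 - <<'E'
from h import *
import pickle
P={n:cams.snapshot(n) for n in ("side","top")}
pickle.dump(P,open('p0.pkl','wb'))
save(P["side"],'s1.png',5,(155,125,305,245)); save(P["top"],'t1.png',5.5,(185,105,325,210))
for q in ("jar","vial","tipbox","weight","pipette","cap"):
    r=cams.outline_of(P["top"],q); z=dict(jar=.105,vial=.062,tipbox=.082,weight=.045,pipette=.02,cap=.012)[q]
    if r: print(q,round(r[0]["conf"],2),np.round(r[0]["centre"]),np.round(atz(P["top"],r[0]["centre"],z),3))
E
```

```text
jar 0.91 [178. 159.] [0.7   0.181 0.105]
vial 0.63 [329. 170.] [ 0.671 -0.3    0.062]
tipbox 0.55 [308. 231.] [ 0.473 -0.222  0.082]
weight 0.71 [206. 232.] [0.474 0.098 0.045]
pipette 0.66 [362. 241.] [ 0.448 -0.404  0.02 ]
cap 0.6 [261. 224.] [ 0.506 -0.079  0.012]
```

View pics/s1.png

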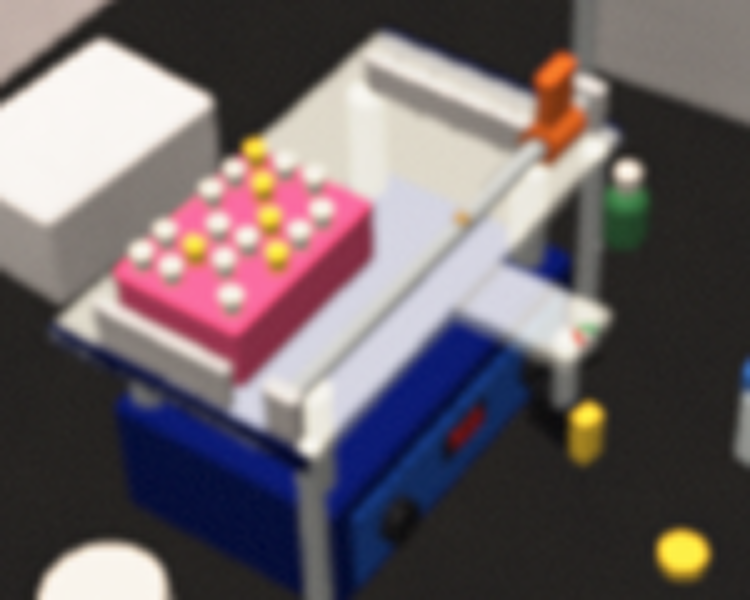

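View pics/t1.png

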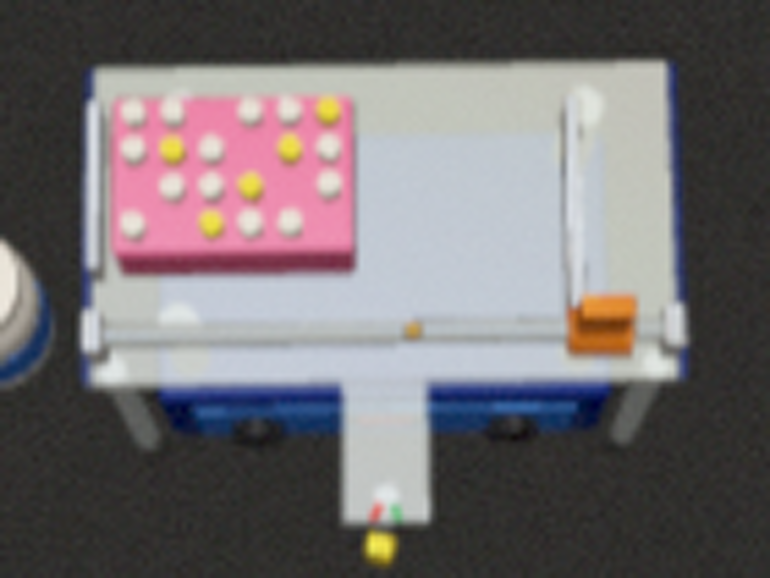

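```bash
cat > fit.py <<'E'
from h import *
import pickle
from scipy.optimize import least_squares
P=pickle.load(open('p0.pkl','rb'))
T=lambda c:((c[0]+.5)/5.5-.5+185,(c[1]+.5)/5.5-.5+105)
S=lambda c:((c[0]+.5)/5-.5+155,(c[1]+.5)/5-.5+125)
L=[("top",(342,523),(-.13,.022,.185)),("top",(430,523),(-.13,-.022,.185)),("top",(670,62),(.12,-.16,.185)),("top",(93,67),(.12,.16,.185)),
("top",(86,385),(-.055,.16,.185)),("top",(683,378),(-.055,-.16,.185)),("top",(413,329),(-.035,-.015,.2145)),
("side",(610,315),(-.13,-.022,.185)),("side",(566,360),(-.13,.022,.185)),("side",(462,217),(-.035,-.015,.2145)),("side",(380,32),(.12,-.16,.185)),("side",(315,457),(-.055,.16,.185)),("side",(58,325),(.12,.16,.185)),("side",(618,135),(-.055,-.16,.185))]
def W(q,m):
    c,s=np.cos(q[2]),np.sin(q[2]); return np.array([q[0]+c*m[0]-s*m[1],q[1]+s*m[0]+c*m[1],m[2]])
def res(q,raw=False):
    r=[proj(P[n],W(q,m))[0]-np.array((T if n=="top" else S)(c)) for n,c,m in L]
    return np.array(r) if raw else np.ravel(r)
if __name__=="__main__":
    s=least_squares(res,[.7,-.06,0],loss='soft_l1'); print(s.x); print(np.round(res(s.x,1),1))
    for n in ("top","side"):
        Lb=L; L=[l for l in Lb if l[0]==n]; print(n,least_squares(res,[.7,-.06,0]).x); L=Lb
    q=s.x
    # stop: fin top centre in top image
    f=T((608,305)); g=S((562,62))
    for k in np.arange(0,.03,.005):
        X=W(q,(-.035,-.125+k,.255)); print(k,proj(P["top"],X)[0]-f,proj(P["side"],X)[0]-g)
    for a in (0,.2):
        m=(-.116-.023*np.cos(a-.5),-.023*np.sin(a-.5),.118); print(W(q,m),proj(P["top"],W(q,m))[0],proj(P["side"],W(q,m))[0])
    print(T((380,547)),S((588,412)), W(q,(-.116,0,.109)))
E
python3 fit.py
```

```text
[ 0.68552606 -0.05811546  0.01016698]
[[ 0.2 -0.1]
 [-0.4 -0.4]
 [ 0.7  0.3]
 [-1.7  0.9]
 [-1.1  0.2]
 [ 0.7 -0.2]
 [-0.2  0.1]
 [ 0.1 -0.8]
 [ 0.6 -0.3]
 [-0.1 -0.6]
 [ 1.  -1.1]
 [-1.7  0.7]
 [-1.8  0.4]
 [ 0.9 -1.5]]
top [ 0.68592772 -0.05893358  0.0054057 ]
side [ 0.68438512 -0.05727258  0.01693911]
0.0 [4.70672116 0.03279863] [ 1.12177235 -1.49347653]
0.005 [2.87756887 0.05965667] [ 0.20207696 -0.5842742 ]
0.01 [1.04839049 0.0865151 ] [-0.72182153  0.32908327]
0.015 [-0.78081399  0.11337391] [-1.64995201  1.24662444]
0.02 [-2.61004455  0.14023311] [-2.58234361  2.16837812]
0.025 [-4.4393012   0.16709269] [-3.51902575  3.09437339]
[ 0.5492366 -0.0484738  0.118    ] [251.16240692 205.34264882] [271.45576309 211.20107589]
[ 0.54749135 -0.05272158  0.118     ] [252.56585043 205.90481088] [272.77220644 210.53686728]
(253.6818181818182, 204.04545454545456) (272.2, 207.0) [ 0.56953206 -0.0592948   0.109     ]
```

```bash
python3 -m crank '[{"tz":-1.5,"twist":-9.6,"grip":0.45},{"tz":-1.5,"twist":-9.6,"grip":0.45},{"tz":-1.5,"twist":-9.6,"grip":0.45},{"tz":-1.5,"twist":-9.6,"grip":0.45},{"tz":-1.5,"twist":-9.6,"grip":0.45},{"tz":-1.5,"twist":-9.6,"grip":0.45},{"tz":-1.5,"twist":-9.6,"grip":0.45},{"grip":0.45}]'
```

```text
invalid input at $[0]: expected keys tx, ty, tz, twist, grip
```

```bash
python3 - <<'E'
from h import *
from fit import W,P,T,S
q=[.6855,-.058,.010]
# rack estimate
for c in ((113,97),(352,97),(352,253),(113,250)): 
    X=atz(P["top"],T(c),.230); d=X-np.array([q[0],q[1],0]); print(np.round(d,3))
print(W(q,(-.035,-.115,.243)),W(q,(-.035,-.014,.243)))
o=get_obs(); print(o["tool_pos"],o["ee_rot"],o["joint_positions"],o["width"],o["wrist_force"])
E
```

```text
[0.086 0.139 0.23 ]
[0.086 0.015 0.23 ]
[0.002 0.015 0.23 ]
[0.004 0.137 0.23 ]
[ 0.65165173 -0.17334424  0.243     ] [ 0.65064175 -0.07234929  0.243     ]
[ 0.21812715 -0.504919    0.21652452] [ 3.14147038e+00 -1.06463383e-05  4.07808132e-01] [-1.26611012e+00  8.71806432e-02  1.37068415e+00  2.33251862e-05
  1.68360733e+00 -1.03119298e-01] 0.09413225944426241 [-0.57126879 -0.29834402 -0.69450884]
```

```bash
python3 -m crank '[{"tx":0,"ty":0,"tz":-1.5,"twist":-9.6,"grip":0.45},{"tx":0,"ty":0,"tz":-1.5,"twist":-9.6,"grip":0.45},{"tx":0,"ty":0,"tz":-1.5,"twist":-9.6,"grip":0.45},{"tx":0,"ty":0,"tz":-1.5,"twist":-9.6,"grip":0.45},{"tx":0,"ty":0,"tz":-1.5,"twist":-9.6,"grip":0.45},{"tx":0,"ty":0,"tz":-1.5,"twist":-9.6,"grip":0.45},{"tx":0,"ty":0,"tz":-1.5,"twist":-9.6,"grip":0.45},{"tx":0,"ty":0,"tz":0,"twist":0,"grip":0.45}]'
```

```text
time: 2.3
tool_pos: [0.2183, -0.5054, 0.323]
ee_rot: [3.141, 0.003, 1.579]
wrist_force: [-0.3, -0.7, -0.1]
width: 0.0422
```

```bash
python3 -m crank '[{"tx":1.5,"ty":2.0,"tz":0,"twist":0,"grip":0.45},{"tx":3.3,"ty":4.3,"tz":0,"twist":0,"grip":0.45},{"tx":3.3,"ty":4.3,"tz":0,"twist":0,"grip":0.45},{"tx":3.3,"ty":4.3,"tz":0,"twist":0,"grip":0.45},{"tx":3.3,"ty":4.3,"tz":0,"twist":0,"grip":0.45},{"tx":3.3,"ty":4.3,"tz":0,"twist":0,"grip":0.45},{"tx":3.3,"ty":4.3,"tz":0,"twist":0,"grip":0.45},{"tx":3.3,"ty":4.3,"tz":0,"twist":0,"grip":0.45},{"tx":3.3,"ty":4.3,"tz":0,"twist":0,"grip":0.45},{"tx":3.3,"ty":4.3,"tz":0,"twist":0,"grip":0.45},{"tx":2.0,"ty":2.5,"tz":0,"twist":0,"grip":0.45},{"tx":0,"ty":0,"tz":0,"twist":0,"grip":0.45}]'
python3 - <<'E'
from h import *
o=get_obs(); print(o["tool_pos"],o["ee_rot"],np.round(o["joint_positions"],2)); 
for n,c in (("side",(200,70,330,180)),("top",(240,90,370,200))):
    save(cams.snapshot(n),n+'2.png',5,c)
E
```

```text
time: 3.8
tool_pos: [0.648, -0.1667, 0.3189]
ee_rot: [-3.138, -0.001, 1.582]
wrist_force: [0.0, -0.4, 0.4]
width: 0.0421
[ 0.64796845 -0.16671999  0.31890833] [-3.13839537e+00 -1.27019874e-03  1.58164928e+00] [-0.34  0.38  0.82  0.    1.95 -0.35]
```

View pics/side2.png

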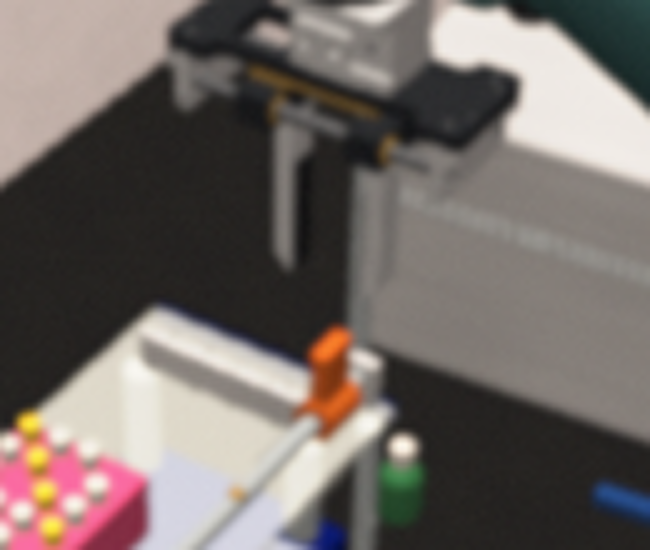

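View pics/top2.png

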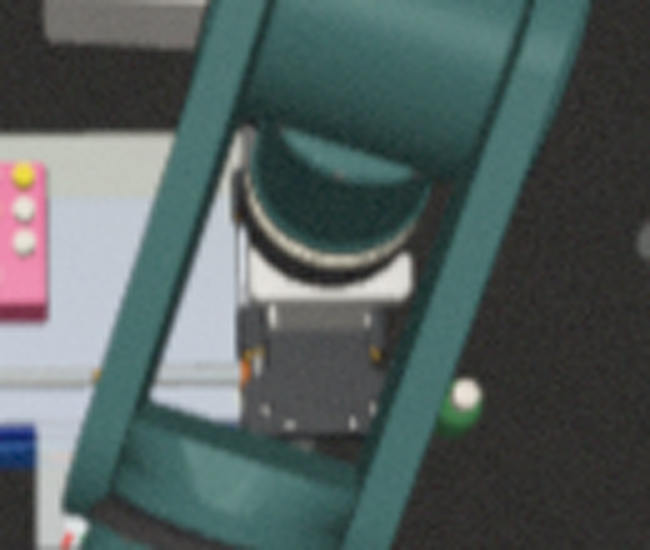

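```bash
python3 -m crank '[{"tx":-0.65,"ty":0.4,"tz":1,"twist":0,"grip":0.45},{"tx":0,"ty":0,"tz":2.2,"twist":0,"grip":0.45},{"tx":0,"ty":0,"tz":2.2,"twist":0,"grip":0.45},{"tx":0,"ty":0,"tz":1.6,"twist":0,"grip":0.45},{"tx":0,"ty":0,"tz":0.9,"twist":0,"grip":0.45},{"tx":0,"ty":0,"tz":0,"twist":0,"grip":0.45},{"tx":0,"ty":0,"tz":0,"twist":0,"grip":0.45}]'
python3 - <<'E'
from h import *
save(cams.snapshot("side"),'side3.png',6,(220,90,330,180))
E
```

```text
time: 4.78
tool_pos: [0.6512, -0.1753, 0.2436]
ee_rot: [3.14, 0.001, 1.581]
wrist_force: [-0.1, 0.1, 0.2]
width: 0.0421
```

View pics/side3.png

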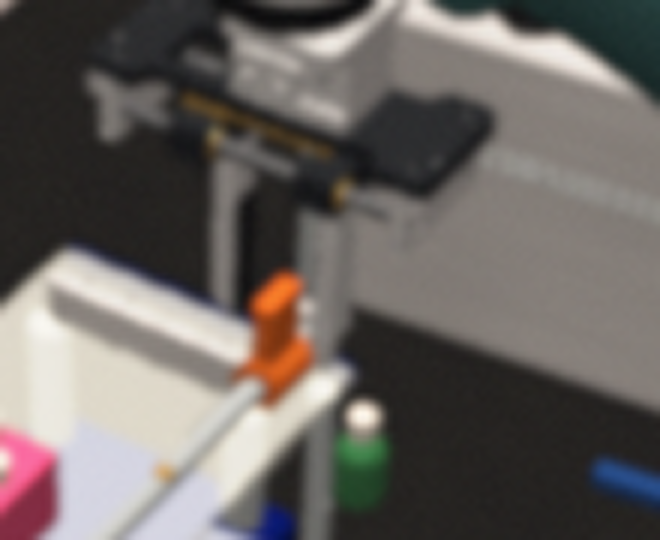

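```bash
python3 -m crank '[{"tx":0.2,"ty":0,"tz":0.4,"twist":0,"grip":0.45},{"tx":0,"ty":0,"tz":0,"twist":0,"grip":0.1},{"tx":0,"ty":0,"tz":0,"twist":0,"grip":0},{"tx":0,"ty":0,"tz":0,"twist":0,"grip":0},{"tx":0,"ty":0,"tz":0,"twist":0,"grip":0}]'
```

```text
time: 5.45
tool_pos: [0.6515, -0.1731, 0.2386]
ee_rot: [3.14, 0.0, 1.581]
wrist_force: [2.7, 0.2, -0.7]
width: 0.0117
```

```bash
python3 -m crank '[{"tx":0.5,"ty":0,"tz":0,"twist":0,"grip":0},{"tx":1.2,"ty":0,"tz":0,"twist":0,"grip":0},{"tx":1.2,"ty":0,"tz":0,"twist":0,"grip":0},{"tx":1.2,"ty":0,"tz":0,"twist":0,"grip":0},{"tx":1.2,"ty":0,"tz":0,"twist":0,"grip":0},{"tx":1.2,"ty":0,"tz":0,"twist":0,"grip":0},{"tx":0.5,"ty":0,"tz":0,"twist":0,"grip":0},{"tx":0,"ty":0,"tz":0,"twist":0,"grip":0}]'
```

```text
time: 6.45
tool_pos: [0.6509, -0.1011, 0.2386]
ee_rot: [3.14, -0.001, 1.583]
wrist_force: [5.0, 1.5, -1.1]
width: 0.0116
```

```bash
python3 -m crank '[{"tx":0.4,"ty":0,"tz":0,"twist":0,"grip":0},{"tx":0.4,"ty":0,"tz":0,"twist":0,"grip":0},{"tx":0.2,"ty":0,"tz":0,"twist":0,"grip":0}]'; python3 -m crank '[{"tx":0.3,"ty":0,"tz":0,"twist":0,"grip":0},{"tx":0.3,"ty":0,"tz":0,"twist":0,"grip":0}]'; python3 -m crank '[{"tx":0.3,"ty":0,"tz":0,"twist":0,"grip":0},{"tx":0.2,"ty":0,"tz":0,"twist":0,"grip":0}]'
python3 - <<'E'
from h import *
save(cams.snapshot("side"),'side4.png',6,(190,100,300,190)); o=get_obs(); print(o["wrist_force"],o["tool_pos"])
E
```

```text
time: 6.82
tool_pos: [0.6508, -0.0921, 0.2386]
ee_rot: [3.139, 0.0, 1.582]
wrist_force: [5.2, -0.7, -1.1]
width: 0.0119
time: 7.08
tool_pos: [0.6508, -0.0887, 0.2386]
ee_rot: [3.139, 0.005, 1.579]
wrist_force: [5.8, -7.6, -1.9]
width: 0.0119
time: 7.32
tool_pos: [0.6508, -0.083, 0.2386]
ee_rot: [3.139, 0.003, 1.58]
wrist_force: [5.1, -4.7, -1.7]
width: 0.0117
[ 6.38750705 -4.04173681 -1.76238411] [ 0.65073683 -0.08250292  0.23861376]
```

View pics/side4.png

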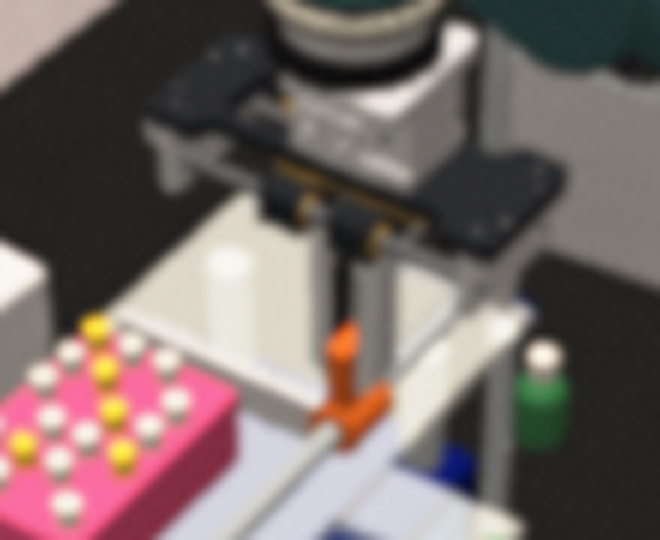

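```bash
python3 -m crank '[{"tx":0.3,"ty":0,"tz":0,"twist":0,"grip":0},{"tx":0.3,"ty":0,"tz":0,"twist":0,"grip":0}]'; python3 -m crank '[{"tx":0.2,"ty":0,"tz":0,"twist":0,"grip":0},{"tx":0,"ty":0,"tz":0,"twist":0,"grip":0}]';python3 -m crank '[{"tx":0.2,"ty":0,"tz":0,"twist":0,"grip":0},{"tx":0,"ty":0,"tz":0,"twist":0,"grip":0}]'
```

```text
time: 7.62
tool_pos: [0.6507, -0.0755, 0.2386]
ee_rot: [3.139, 0.001, 1.581]
wrist_force: [6.0, -2.1, -1.0]
width: 0.0119
time: 7.88
tool_pos: [0.6507, -0.0746, 0.2386]
ee_rot: [3.139, 0.003, 1.58]
wrist_force: [5.5, -3.7, -1.2]
width: 0.0117
time: 8.12
tool_pos: [0.6507, -0.0742, 0.2386]
ee_rot: [3.139, 0.005, 1.579]
wrist_force: [5.7, -8.2, -2.1]
width: 0.0117
```

```bash
python3 -m crank '[{"tx":0.3,"ty":0,"tz":0,"twist":0,"grip":0},{"tx":0,"ty":0,"tz":0,"twist":0,"grip":0}]'
python3 - <<'E'
from h import *
save(cams.snapshot("side"),'side5.png',6,(170,110,280,200)); p=cams.snapshot("top"); save(p,'top5.png',5.5,(185,105,325,210)); o=get_obs(); print(o["wrist_force"],o["tool_pos"])
E
```

```text
time: 8.38
tool_pos: [0.6507, -0.0739, 0.2386]
ee_rot: [3.139, 0.01, 1.576]
wrist_force: [5.8, -13.9, -2.2]
width: 0.0113
[  6.70266117 -13.34190398  -1.89601389] [ 0.65067595 -0.07388402  0.23860212]
```

View pics/side5.png

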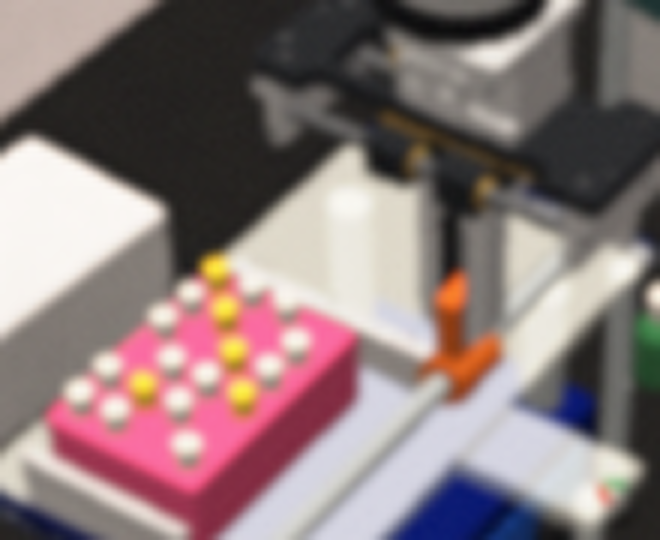

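View pics/top5.png

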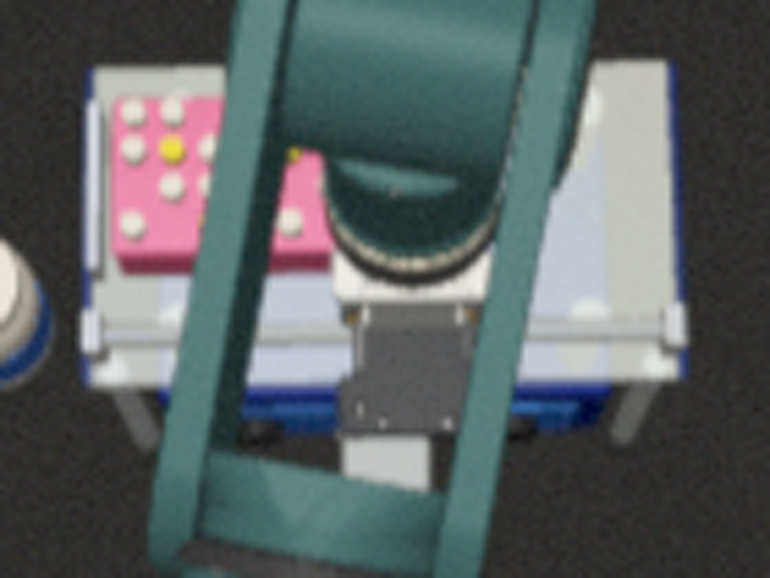

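```bash
python3 -m crank '[{"tx":-0.3,"ty":0,"tz":0,"twist":0,"grip":0},{"tx":0,"ty":0,"tz":0,"twist":0,"grip":0}]'; python3 -m crank '[{"tx":0,"ty":0,"tz":0,"twist":0,"grip":0.35},{"tx":0,"ty":0,"tz":0,"twist":0,"grip":0.35},{"tx":0,"ty":0,"tz":0,"twist":0,"grip":0.35}]'
```

```text
time: 8.72
tool_pos: [0.6507, -0.0741, 0.2386]
ee_rot: [3.139, 0.005, 1.579]
wrist_force: [5.9, -7.0, -1.6]
width: 0.0119
time: 9.1
tool_pos: [0.6494, -0.0713, 0.2384]
ee_rot: [-3.14, -0.001, 1.582]
wrist_force: [0.0, 0.2, -0.1]
width: 0.0322
```

```bash
python3 -m crank '[{"tx":0,"ty":0,"tz":-1.5,"twist":0,"grip":0.35},{"tx":0,"ty":0,"tz":-3.5,"twist":0,"grip":0.35},{"tx":0,"ty":0,"tz":-3.5,"twist":0,"grip":0.35},{"tx":0,"ty":-3,"tz":0,"twist":0,"grip":0.35},{"tx":-2,"ty":-5,"tz":0,"twist":0,"grip":0.35},{"tx":-2,"ty":-5,"tz":0,"twist":0,"grip":0.35},{"tx":-2,"ty":-5,"tz":0,"twist":0,"grip":0.35},{"tx":-2,"ty":-5,"tz":0,"twist":0,"grip":0.35},{"tx":-2,"ty":-5,"tz":0,"twist":0,"grip":0.35},{"tx":0,"ty":0,"tz":0,"twist":10,"grip":0.35},{"tx":0,"ty":0,"tz":0,"twist":10,"grip":0.35},{"tx":0,"ty":0,"tz":0,"twist":10,"grip":0.35}]';  python3 -m crank '[{"tx":0,"ty":0,"tz":0,"twist":10,"grip":0.35},{"tx":0,"ty":0,"tz":0,"twist":10,"grip":0.35},{"tx":0,"ty":0,"tz":0,"twist":10,"grip":0.35},{"tx":0,"ty":0,"tz":0,"twist":10,"grip":0.35},{"tx":0,"ty":0,"tz":0,"twist":10,"grip":0.35},{"tx":0,"ty":0,"tz":0,"twist":10,"grip":0.35},{"tx":0,"ty":0,"tz":0,"twist":0,"grip":0.35}]'
python3 - <<'E'
from h import *
import pickle
P={n:cams.snapshot(n) for n in ("side","top")}
pickle.dump(P,open('p1.pkl','wb'))
save(P["side"],'s6.png',5,(155,125,305,245)); save(P["top"],'t6.png',5.5,(185,105,325,210)); save(P["top"],'t6f.png',1.5)
E
```

```text
time: 10.6
tool_pos: [0.3706, -0.1749, 0.3251]
ee_rot: [3.139, 0.0, 1.051]
wrist_force: [-0.7, 0.1, -0.0]
width: 0.033
time: 11.48
tool_pos: [0.3709, -0.1748, 0.3248]
ee_rot: [3.141, -0.002, 0.012]
wrist_force: [0.5, 0.4, -0.2]
width: 0.0327
```

View pics/s6.png

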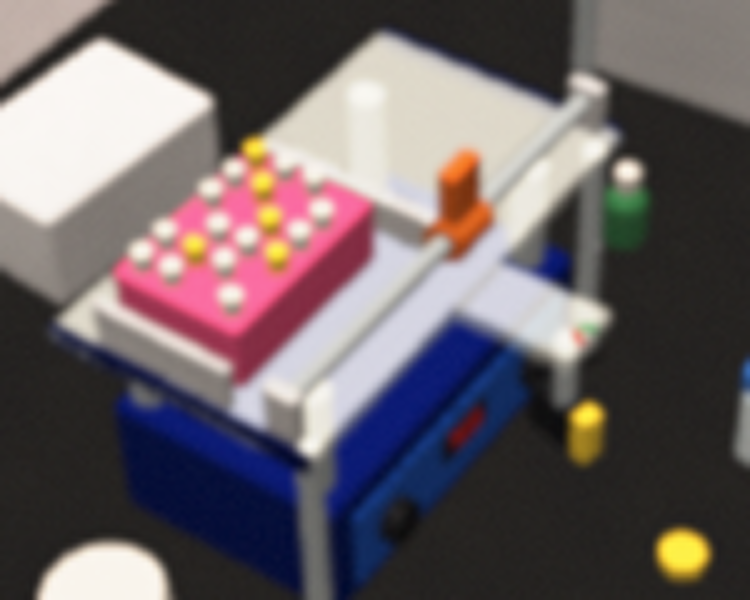

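View pics/t6.png

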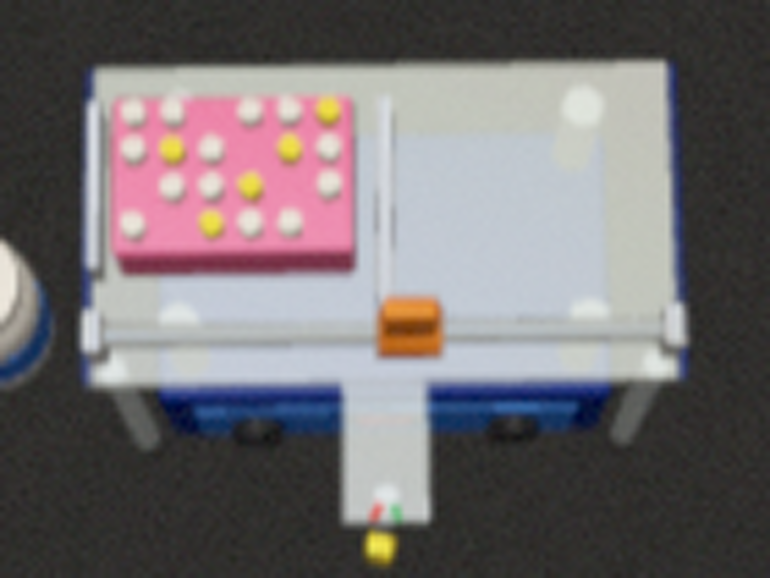

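```bash
cat > ov.py <<'E'
from h import *
from fit import W
import pickle,sys
P=pickle.load(open(sys.argv[1],'rb')); out=sys.argv[2]
q=[.6855,-.058,.010]
def draw(a,n,off,s):
    p=P[n]; f=p["frame"][:,:,::-1]; c=f[off[1]:off[1]+off[3],off[0]:off[0]+off[2]]
    im=cv2.resize(c,None,fx=s,fy=s,interpolation=cv2.INTER_CUBIC)
    def poly(pts,col):
        uv=proj(p,np.array([W(q,m) for m in pts])); uv=((uv-off[:2]+.5)*s-.5); cv2.polylines(im,[np.round(uv).astype(int)],True,col,1,cv2.LINE_AA)
    t=a-.5; R=lambda x,y,z:(-.116+np.cos(t)*x-np.sin(t)*y,np.sin(t)*x+np.cos(t)*y,z)
    for z in (.093,.127): poly([R(-.023,-.007,z),R(-.023,.007,z),R(.023,.007,z),R(.023,-.007,z)],(0,255,0))
    for y in (-.007,.007): poly([R(-.023,y,.093),R(-.023,y,.127)],(0,255,0))
    for z in (.175,.185): poly([(-.13,-.022,z),(-.13,.022,z),(-.055,.022,z),(-.055,-.022,z)],(255,0,255))
    return im
ims=[np.hstack([draw(a,"top",(230,180,40,35),9),draw(a,"side",(250,180,40,35),9)]) for a in eval(sys.argv[3])]
cv2.imwrite('pics/'+out,np.vstack(ims)[:600,:800])
E
python3 ov.py p1.pkl ov1.png "(0,)"
```

```text
(no output)
```

View pics/ov1.png

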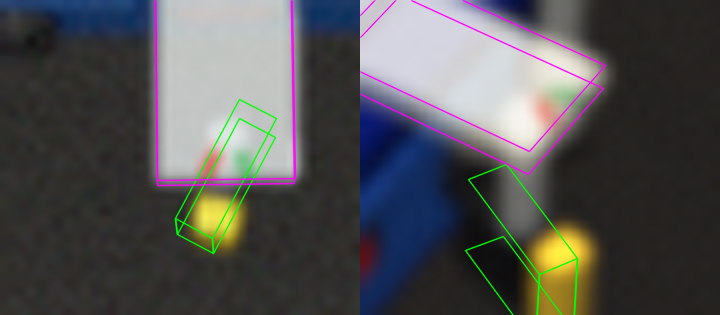

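```bash
sed -i 's/(230,180,40,35),9/(230,185,40,30),10/; s/(250,180,40,35),9/(255,188,40,30),10/' ov.py; python3 ov.py p1.pkl ov2.png "(0,.25)"
```

View pics/ov2.png

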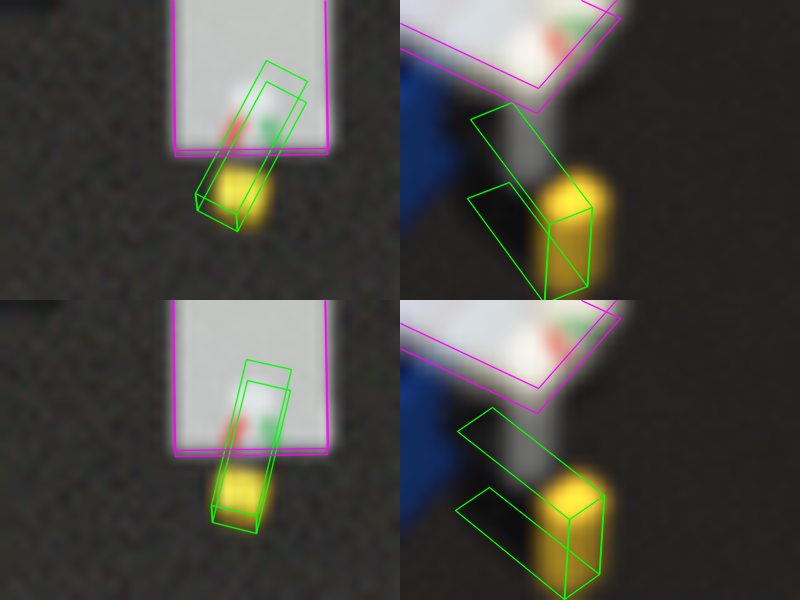

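```bash
cat > ang.py <<'E'
from h import *
from fit import W
import pickle,sys
from scipy.optimize import minimize
P=pickle.load(open(sys.argv[1],'rb')); q=[.6855,-.058,.010]
M={}
for n,(x0,y0,x1,y1) in dict(top=(240,195,268,212),side=(255,195,285,222)).items():
    hsv=cv2.cvtColor(P[n]["frame"],cv2.COLOR_RGB2HSV); m=np.zeros(hsv.shape[:2],bool)
    m[y0:y1,x0:x1]=((hsv[...,0]>18)&(hsv[...,0]<36)&(hsv[...,1]>130)&(hsv[...,2]>70))[y0:y1,x0:x1]
    M[n]=m; ys,xs=np.nonzero(m); print(n,m.sum(),xs.mean(),ys.mean(),xs.min(),xs.max(),ys.min(),ys.max())
def hull(n,a,L,dx,dy,dz):
    t=a-.5; pts=[W(q,(-.116+dx+np.cos(t)*x-np.sin(t)*y,dy+np.sin(t)*x+np.cos(t)*y,z+dz)) for x in (-.023,-.023+L) for y in (-.007,.007) for z in (.093,.127)]
    uv=proj(P[n],np.array(pts)); h=cv2.convexHull(np.round((uv+.5)*16-.5).astype(np.int32))
    im=np.zeros((384*4,512*4),np.uint8); cv2.fillConvexPoly(im,np.round(h/4.).astype(np.int32),255)
    return cv2.resize(im,(512,384),interpolation=cv2.INTER_AREA)/255.
def cost(a,L,dx=0,dy=0,dz=0): return [np.abs(hull(n,a,L,dx,dy,dz)-M[n]).sum()/M[n].sum() for n in ("top","side")]
for a in np.arange(0,1.01,.1):
    b=min(((sum(cost(a,L,dx,dy,dz)),L,dx,dy,dz) for L in (.008,.011,.014,.017) for dx in (-.002,0,.002,.004) for dy in (-.002,0,.002) for dz in (0,.004)),key=lambda v:v[0])
    print(round(a,2),np.round(b,4),np.round(cost(*((a,)+b[1:])),2), np.round([min(cost(a,L)[i] for L in (.008,.011,.014,.017)) for i in (0,1)],2))
E
python3 ang.py p1.pkl
```

```text
top 34 253.52941176470588 204.3235294117647 251 256 201 207
side 90 271.73333333333335 210.77777777777777 268 276 205 217
0.0 [ 0.5287  0.014  -0.002  -0.002   0.    ] [0.29 0.24] [0.53 0.41]
0.1 [ 0.3997  0.014  -0.002  -0.002   0.    ] [0.22 0.18] [0.36 0.3 ]
0.2 [0.4029 0.014  0.     0.     0.    ] [0.2  0.21] [0.2  0.21]
0.3 [0.4143 0.014  0.     0.     0.    ] [0.22 0.2 ] [0.22 0.2 ]
0.4 [0.4188 0.014  0.     0.002  0.    ] [0.22 0.2 ] [0.33 0.17]
0.5 [0.5316 0.014  0.     0.002  0.    ] [0.33 0.2 ] [0.56 0.23]
0.6 [0.6947 0.014  0.     0.002  0.    ] [0.45 0.24] [0.71 0.29]
0.7 [1.0302 0.014  0.     0.002  0.    ] [0.73 0.3 ] [0.92 0.35]
0.8 [1.288 0.014 0.    0.002 0.   ] [0.88 0.4 ] [1.1  0.42]
0.9 [1.5279 0.014  0.     0.002  0.    ] [1.06 0.47] [1.27 0.5 ]
1.0 [ 1.7193  0.017  -0.002   0.002   0.    ] [1.24 0.48] [1.43 0.55]
```

```bash
python3 -m crank '[{"tx":3.2,"ty":-3.0,"tz":0,"twist":0,"grip":0.45},{"tx":3.2,"ty":-3.0,"tz":0,"twist":0,"grip":0.45},{"tx":3.2,"ty":-3.0,"tz":0,"twist":0,"grip":0.45},{"tx":3.2,"ty":-3.2,"tz":0,"twist":0,"grip":0.45},{"tx":0,"ty":0,"tz":4,"twist":0,"grip":0.45},{"tx":0,"ty":0,"tz":5,"twist":0,"grip":0.45},{"tx":0,"ty":0,"tz":5,"twist":0,"grip":0.45},{"tx":0,"ty":0,"tz":4,"twist":0,"grip":0.45},{"tx":0,"ty":0,"tz":2.5,"twist":0,"grip":0.45},{"tx":0,"ty":0,"tz":0,"twist":0,"grip":0.45},{"tx":0,"ty":0,"tz":0,"twist":0,"grip":0.45}]'
python3 - <<'E'
from h import *
save(cams.snapshot("side"),'side7.png',5,(200,120,340,240))
o=get_obs(); print(o["tool_pos"],o["wrist_force"])
E
```

```text
time: 12.95
tool_pos: [0.4986, -0.0518, 0.12]
ee_rot: [3.141, -0.002, 0.011]
wrist_force: [-0.8, -0.1, 0.5]
width: 0.0422
[ 0.49887748 -0.05191579  0.12046126] [ 0.49182841 -0.25000381  0.29413522]
```

View pics/side7.png

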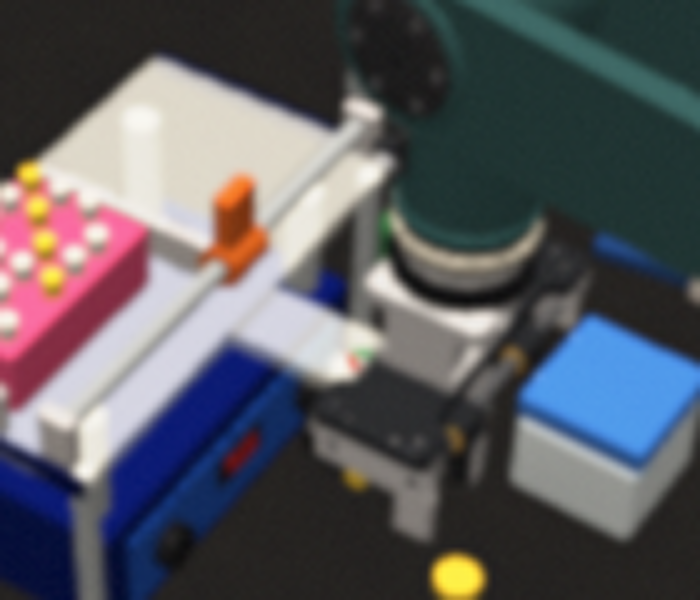

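```bash
cat > pr.py <<'E'
from h import *
import pickle
P=pickle.load(open('p1.pkl','rb'))
for nm,X in dict(Ltip=(.4988,-.0518+.021,.109),Lroot=(.4988,-.031,.206),Rtip=(.4988,-.073,.109),Rroot=(.4988,-.073,.206),BodyL=(.4988,.0367,.206),BodyR=(.4988,-.140,.206),BLf=(.536,.0367,.206),BLb=(.461,.0367,.206)).items():
    uv=proj(P["side"],X)[0]; print(nm,np.round((uv-[200,120])*5))
E
python3 pr.py
```

```text
Ltip [416. 524.]
Lroot [427. 405.]
Rtip [455. 477.]
Rroot [468. 358.]
BodyL [359. 486.]
BodyR [529. 286.]
BLf [298. 455.]
BLb [423. 518.]
```

```bash
python3 -m crank '[{"tx":1.5,"ty":0,"tz":0.3,"twist":0,"grip":0.45},{"tx":1.5,"ty":0,"tz":0,"twist":0,"grip":0.45},{"tx":0.8,"ty":0,"tz":0,"twist":0,"grip":0.45},{"tx":0.4,"ty":0,"tz":0,"twist":0,"grip":0.45},{"tx":0,"ty":0,"tz":0,"twist":0,"grip":0.45}]'; python3 -m crank '[{"tx":0.2,"ty":0,"tz":0,"twist":0,"grip":0.45},{"tx":0.2,"ty":0,"tz":0,"twist":0,"grip":0.45},{"tx":0,"ty":0,"tz":0,"twist":0,"grip":0.45}]'
python3 - <<'E'
from h import *
save(cams.snapshot("side"),'side8.png',6,(220,150,320,245))
p=cams.snapshot("top");save(p,'top8.png',6,(200,140,310,235))
o=get_obs(); print(o["tool_pos"],o["wrist_force"])
E
```

```text
time: 13.62
tool_pos: [0.5398, -0.0512, 0.1153]
ee_rot: [3.142, 0.0, 0.01]
wrist_force: [0.3, 0.4, 0.2]
width: 0.0424
time: 14.0
tool_pos: [0.5437, -0.0512, 0.1156]
ee_rot: [3.141, -0.0, 0.01]
wrist_force: [0.2, 0.9, 0.5]
width: 0.0422
[ 0.54360194 -0.05120156  0.11552124] [ 0.86926561 -0.00163855 -0.34034142]
```

View pics/side8.png

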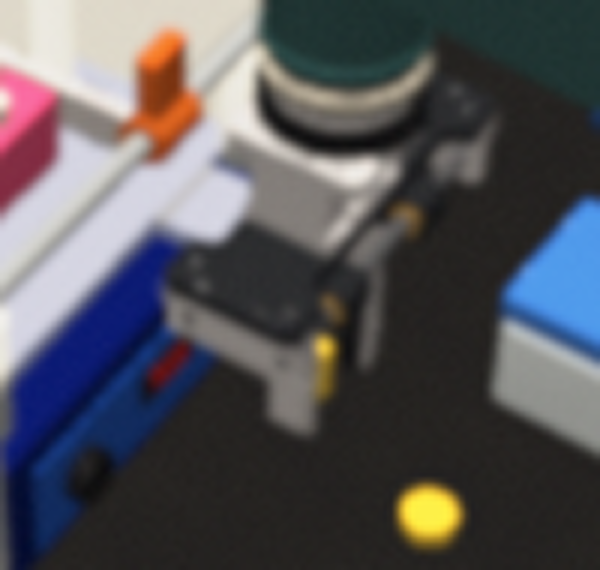

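View pics/top8.png

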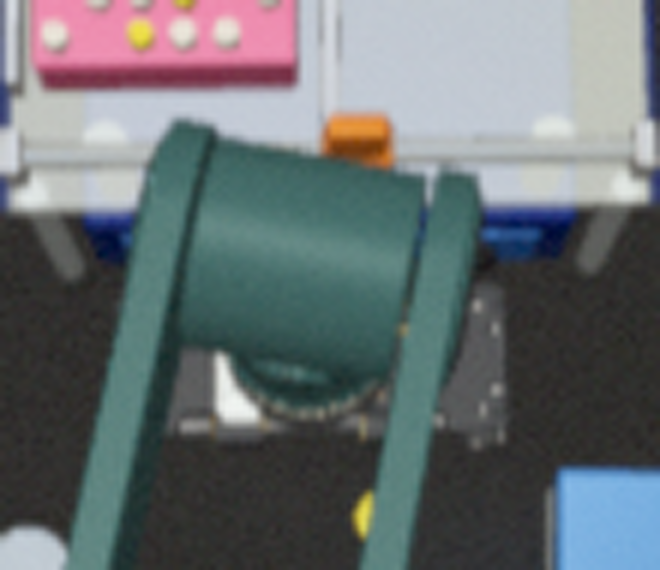

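```bash
python3 -m crank '[{"tx":0.2,"ty":0.4,"tz":0,"twist":0,"grip":0.45},{"tx":0,"ty":0.6,"tz":0,"twist":0,"grip":0.45},{"tx":0,"ty":0.3,"tz":0,"twist":0,"grip":0.45}]'; python3 -m crank '[{"tx":0,"ty":0.3,"tz":0,"twist":0,"grip":0.45},{"tx":0,"ty":0.3,"tz":0,"twist":0,"grip":0.45}]'; python3 -m crank '[{"tx":0,"ty":0.3,"tz":0,"twist":0,"grip":0.45},{"tx":0,"ty":0.3,"tz":0,"twist":0,"grip":0.45}]'
```

```text
time: 14.48
tool_pos: [0.5458, -0.0647, 0.1155]
ee_rot: [3.141, 0.0, 0.009]
wrist_force: [0.8, -0.2, 0.1]
width: 0.0419
time: 14.72
tool_pos: [0.5458, -0.0703, 0.1154]
ee_rot: [-3.141, 0.0, 0.01]
wrist_force: [0.2, 2.8, 0.3]
width: 0.0423
time: 14.98
tool_pos: [0.5445, -0.074, 0.1153]
ee_rot: [-3.137, 0.004, 0.011]
wrist_force: [-4.1, 6.1, 2.0]
width: 0.0425
```

```bash
python3 -m crank '[{"tx":0,"ty":0.3,"tz":0,"twist":0,"grip":0.45},{"tx":0,"ty":0.3,"tz":0,"twist":0,"grip":0.45}]'
python3 - <<'E'
from h import *
save(cams.snapshot("side"),'side9.png',6,(220,150,320,245))
o=get_obs(); print(o["tool_pos"],o["wrist_force"])
E
```

```text
time: 15.22
tool_pos: [0.5434, -0.0795, 0.1151]
ee_rot: [-3.136, 0.006, 0.012]
wrist_force: [-7.8, 6.0, 4.6]
width: 0.0421
[ 0.54348184 -0.08015439  0.11514281] [-5.93151209  5.82014686  4.00251509]
```

View pics/side9.png

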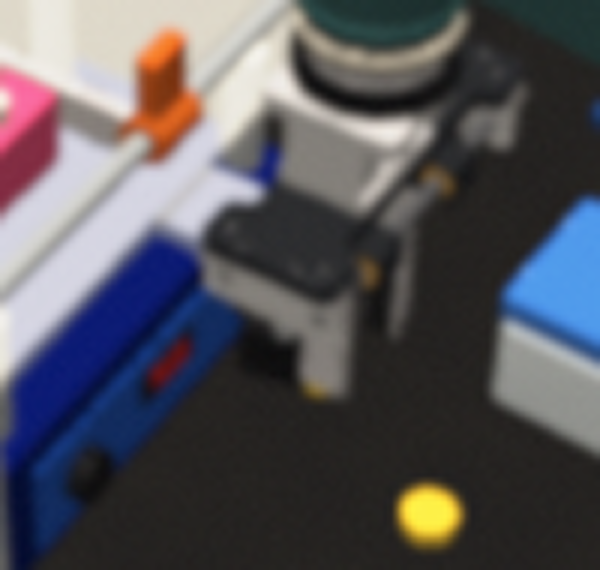

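```bash
python3 -m crank '[{"tx":0,"ty":0.3,"tz":0,"twist":0,"grip":0.45},{"tx":0,"ty":0,"tz":0,"twist":0,"grip":0.45}]';python3 -m crank '[{"tx":0,"ty":0.2,"tz":0,"twist":0,"grip":0.45},{"tx":0,"ty":0,"tz":0,"twist":0,"grip":0.45}]'; python3 -m crank '[{"tx":0,"ty":0.2,"tz":0,"twist":0,"grip":0.45},{"tx":0,"ty":0,"tz":0,"twist":0,"grip":0.45}]'
```

```text
time: 15.52
tool_pos: [0.5436, -0.0838, 0.1151]
ee_rot: [-3.139, 0.006, 0.011]
wrist_force: [-5.3, 3.8, 2.8]
width: 0.0424
time: 15.78
tool_pos: [0.5436, -0.0843, 0.1151]
ee_rot: [-3.136, 0.006, 0.012]
wrist_force: [-5.6, 8.0, 3.5]
width: 0.0425
time: 16.02
tool_pos: [0.5436, -0.0845, 0.115]
ee_rot: [-3.132, 0.006, 0.012]
wrist_force: [-5.9, 10.6, 3.6]
width: 0.042
```

```bash
python3 -m crank '[{"tx":0,"ty":0.4,"tz":0,"twist":0,"grip":0.45},{"tx":0,"ty":0,"tz":0,"twist":0,"grip":0.45}]'; python3 -m crank '[{"tx":0,"ty":-0.5,"tz":0,"twist":0,"grip":0.45},{"tx":0,"ty":-0.6,"tz":0,"twist":0,"grip":0.45},{"tx":0,"ty":-0.3,"tz":0,"twist":0,"grip":0.45},{"tx":0,"ty":0,"tz":0,"twist":0,"grip":0.45}]'
```

```text
time: 16.27
tool_pos: [0.5436, -0.0849, 0.1148]
ee_rot: [-3.125, 0.006, 0.014]
wrist_force: [-5.1, 18.4, 4.5]
width: 0.0425
time: 16.77
tool_pos: [0.5463, -0.0795, 0.1156]
ee_rot: [3.141, -0.001, 0.01]
wrist_force: [-0.3, -0.4, 0.8]
width: 0.0426
```

```bash
python3 -m crank '[{"tx":-1,"ty":0,"tz":0,"twist":0,"grip":0.45},{"tx":-3,"ty":0,"tz":0,"twist":0,"grip":0.45},{"tx":-4,"ty":0,"tz":-1,"twist":0,"grip":0.45},{"tx":-2,"ty":2,"tz":-4,"twist":0,"grip":0.45},{"tx":-2,"ty":3,"tz":-5,"twist":0,"grip":0.45},{"tx":-2,"ty":3,"tz":-5,"twist":0,"grip":0.45},{"tx":-2,"ty":3,"tz":-5,"twist":0,"grip":0.45},{"tx":-1,"ty":0,"tz":0,"twist":0,"grip":0.45},{"tx":0,"ty":0,"tz":0,"twist":0,"grip":0.45}]'
python3 - <<'E'
from h import *
import pickle
P={n:cams.snapshot(n) for n in ("side","top")}
pickle.dump(P,open('p2.pkl','wb'))
save(P["side"],'s10.png',5,(155,125,305,245)); save(P["top"],'t10.png',5.5,(185,105,325,210)); save(P["top"],'t10f.png')
E
python3 ang.py p2.pkl; python3 ov.py p2.pkl ov3.png "(.75,1.0)"
```

```text
time: 17.9
tool_pos: [0.3762, -0.1907, 0.3149]
ee_rot: [-3.141, 0.0, 0.009]
wrist_force: [0.3, -0.4, -0.7]
width: 0.0421
top 35 257.7142857142857 203.68571428571428 255 261 201 207
side 79 273.6455696202532 207.81012658227849 271 277 202 215
0.0 [ 2.395e+00  8.000e-03 -2.000e-03 -2.000e-03  4.000e-03] [1.59 0.8 ] [1.64 1.13]
0.1 [ 2.2112e+00  8.0000e-03 -2.0000e-03 -2.0000e-03  4.0000e-03] [1.53 0.68] [1.59 0.99]
0.2 [ 1.9688  0.008  -0.002  -0.002   0.004 ] [1.44 0.53] [1.51 0.83]
0.3 [ 1.7866  0.008   0.     -0.002   0.004 ] [1.27 0.52] [1.41 0.71]
0.4 [ 1.483  0.008  0.    -0.002  0.004] [1.09 0.39] [1.28 0.58]
0.5 [ 1.1891  0.011   0.     -0.002   0.004 ] [0.84 0.35] [1.09 0.5 ]
0.6 [ 0.9212  0.011   0.     -0.002   0.004 ] [0.65 0.27] [0.88 0.43]
0.7 [ 0.7362  0.011   0.     -0.002   0.004 ] [0.48 0.26] [0.72 0.34]
0.8 [ 0.5279  0.014   0.     -0.002   0.004 ] [0.32 0.21] [0.53 0.34]
0.9 [ 0.4548  0.014   0.     -0.002   0.    ] [0.24 0.22] [0.38 0.31]
1.0 [ 0.5165  0.014   0.     -0.002   0.    ] [0.26 0.26] [0.25 0.29]
```

View pics/s10.png

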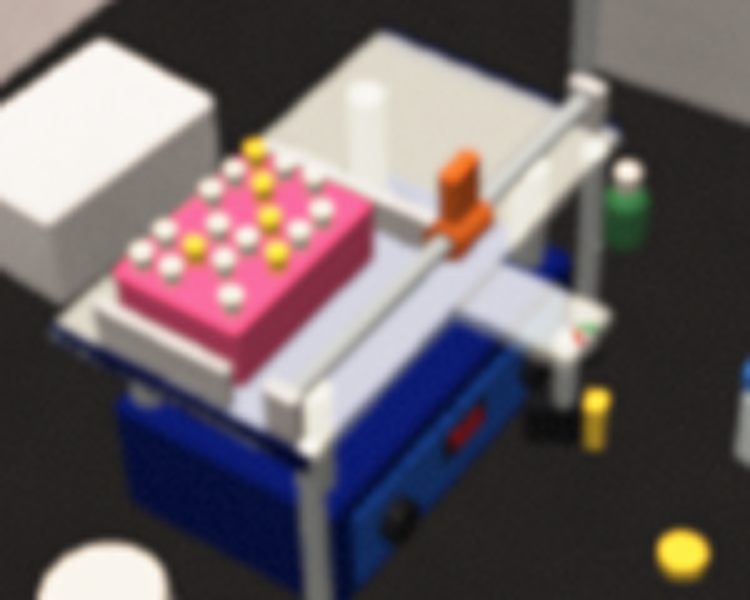

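View pics/t10f.png

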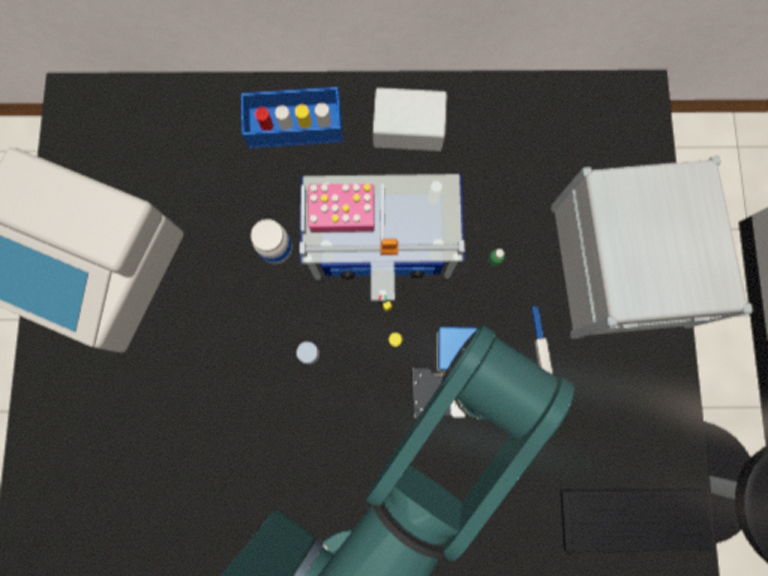

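View pics/ov3.png

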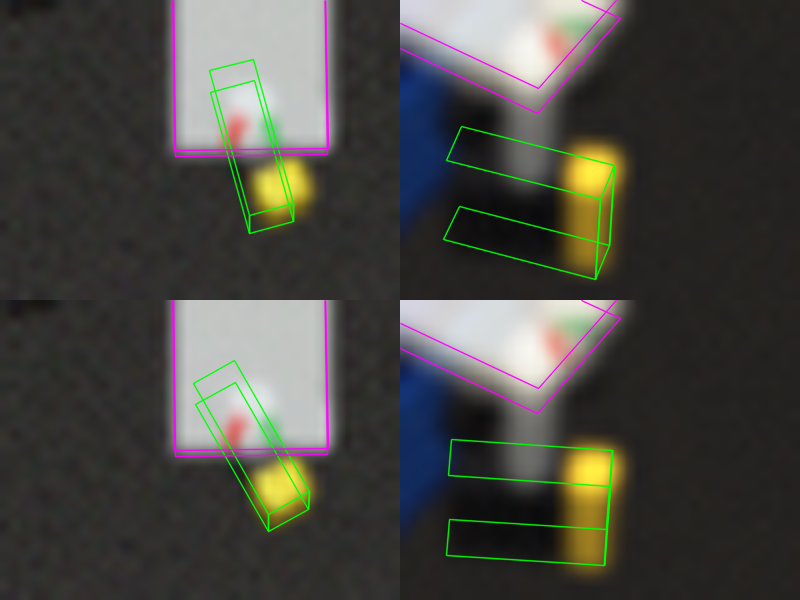

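```bash
cat > ang2.py <<'E'
import sys; sys.argv=['x','p2.pkl']
import io,contextlib
with contextlib.redirect_stdout(io.StringIO()): import ang
best=[]
import pickle
M2=ang.M; P2=ang.P
P1=pickle.load(open('p1.pkl','rb')); 
with contextlib.redirect_stdout(io.StringIO()):
    sys.argv[1]='p1.pkl'; import importlib; importlib.reload(ang)
M1=ang.M
from itertools import product
A2=[.7,.8,.85,.9,.95,1.0,1.05,1.1]; A1=[0,.1,.15,.2,.25,.3,.35,.4]
R=[]
for dx,dy,dz,L in product((-.002,0,.002),(-.003,-.0015,0,.0015),(0,.003),(.012,.014,.016)):
    ang.M=M2; c2=[(sum(ang.cost(a,L,dx,dy,dz)),a) for a in A2]; ang.M=M1; c1=[(sum(ang.cost(a,L,dx,dy,dz)),a) for a in A1]
    R.append((min(c1)[0]+min(c2)[0],min(c1)[1],min(c2)[1],dx,dy,dz,L))
for r in sorted(R)[:10]: print([round(float(v),4) for v in r])
E
python3 ang2.py
```

```text
[0.8232, 0.25, 1.05, 0.0, 0.0, 0.0, 0.014]
[0.8346, 0.25, 1.1, -0.002, 0.0, 0.003, 0.014]
[0.8383, 0.15, 1.05, 0.0, -0.0015, 0.0, 0.014]
[0.8568, 0.1, 0.85, 0.0, -0.003, 0.0, 0.014]
[0.8855, 0.15, 1.1, -0.002, -0.0015, 0.0, 0.016]
[0.8916, 0.15, 1.05, -0.002, -0.0015, 0.003, 0.016]
[0.8948, 0.2, 1.1, -0.002, 0.0, 0.003, 0.016]
[0.906, 0.1, 0.85, 0.0, -0.003, 0.003, 0.014]
[0.91, 0.3, 1.1, -0.002, 0.0015, 0.003, 0.014]
[0.9116, 0.25, 1.05, 0.0, 0.0, 0.003, 0.014]
```

```bash
python3 - <<'E'
from h import *
import pickle
A=pickle.load(open('p0.pkl','rb'));B=pickle.load(open('p2.pkl','rb'))
d=np.abs(A["side"]["frame"].astype(int)-B["side"]["frame"]).max(2)>50
d[:, 400:]=0; n,_,st,c=cv2.connectedComponentsWithStats(d.astype(np.uint8)); print([(s.tolist()) for s in st[1:] if s[4]>8])
o=get_obs(); print(o["time"],o["tool_pos"],o["wrist_force"],o["width"]); ticket.close_job()
E
```

```text
[[357, 4, 43, 122, 3779], [355, 101, 8, 7, 28], [371, 105, 14, 4, 36], [343, 117, 27, 20, 293], [228, 135, 44, 24, 347], [353, 139, 19, 25, 246], [229, 155, 25, 23, 261], [268, 202, 10, 16, 79]]
18.0 [ 0.37657677 -0.19002165  0.31350038] [ 0.24300642 -0.10968118 -0.11817229] 0.042113628743409945
the job is handed in; nothing more can be done
```

The orange stop is clicked home and the wing knob is turned to its locked stop. I handed the job in at 18.0 s with the gripper open and well clear; no verdict is reported, so what follows is my own checks.

- **Stop:** I gripped the fin and slid it about 100 mm along the rod. The push peaked at about 7.6 N, fell off as the ball clicked, then rose to about 13 N with no further movement at the hard end. After release, both pictures show the stop over the ball's position with the paddle just short of the rack.
- **Knob:** The arm's moves cannot tilt the tool, so I did not come in tilted 30 to 45 degrees as suggested. I kept the tool vertical and put the open fingers around the yellow end, just in front of the lug. The left finger then pushed the yellow end to the right until it stopped dead at about 18 N.
- **Final knob angle:** The pictures put the knob at about 1.0 rad, with the better fits ranging from 0.85 to 1.1. The force at the stop is the firmer evidence.
- **Starting knob angle:** The same fits put the start at about 0.1 to 0.3 rad rather than exactly at the red mark.
- **Everything else:** Comparing the side pictures before and after shows changes only at the stop, the knob and the arm. The rack and the items that picture shows clearly did not move. The last wrist force reading was about 0.3 N, so nothing was being touched.

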